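# Pack rock cores into the storage sleeve

## Task

Lift the femur fragment off the mouth of the steel core sleeve and lay it gently in the wooden V cradle, so that it is cradled in both grooves and cannot roll. Then load every chalk core standing on the bench into the sleeve, one at a time, pushing each down out of the way with the tamping rod before adding the next (never push one core with another in the gripper), and finally press with the rod until the whole stack has bottomed out firmly, without gaps. Hang the rod back in its fork, and leave the glass jar and the plaster cast block where they are.

Things in the scene. Friction and masses are not known exactly. Their poses are not given: they have to be found in the camera images.
- sleeve: Fixed upright steel tube with a 96 x 96 mm square foot and a 96 x 96 x 12 mm square top plate; origin at the centre of its underside on the bench, z up the tube axis. Bore 55 mm across (54 mm through the top plate); bore floor 10 mm above the origin, mouth (top face of the plate) 168 mm above it.
- sleeve_mouth (a point): Centre of the sleeve's mouth, level with the top face of its plate; axes as the sleeve. Four pins, 6 mm thick and 10 mm high, stand on the plate at x = +-36, y = +-22 mm from here.
- sleeve_floor (a point): Centre of the bore floor. Three pairs of sprung rubber rollers, facing each other on the tube's y sides, 36, 86 and 136 mm above here, leave 49 mm between them; a pair holds a core by friction (about 3 N), so cores stay where they are pushed. Pushing takes about 2 to 6 N per pair passed, up to about 12 N in all; at the bottom the stack stops hard.
- femur: Chunky brown femur fragment, 0.3 kg, a round shaft 40 mm across along its own x with thicker ends (50 mm across, from 58 mm off the middle), about 155 mm long; origin on the axis at mid shaft. At the start it lies across the sleeve's mouth along the tube's x axis, between the four pins, its axis 20 mm above the plate.
- cradle: Fixed wooden cradle: a 100 x 70 x 12 mm base plate with two upright 90 degree V blocks, each 18 mm thick, centred at x = +-38 mm; the grooves run along its x axis, and the gap between the blocks (58 mm) is open for fingers. Origin at the centre of its underside. V tips reach 53 mm height.
- cradle_axis (a point): point midway between the two V blocks where the origin of the femur lies when it is cradled (50 mm above the bench); x is the direction of the grooves. The femur may lie either way round.
- rod: Tamping rod, 0.3 kg, upright: a flat round foot, 38 mm across, whose face is 92 mm below the origin, a 14 mm shaft, a round collar 44 mm across and 8 mm thick whose underside centre is the origin, and above it a round wooden handle 28 mm across that reaches from 8 to 70 mm above the origin. z points up the rod.
- fork: Fixed fork stand: 12 mm base, a post at its +x side, and two level steel prongs, 8 mm thick, top face 115 mm up, with a 22 mm wide slot between them open to the fork's -x side. Prongs end at x = -30 mm, the slot's closed end is at x = +15 mm. Origin on the bench under the rod's seat.
- fork_seat (a point): Centre of the rod's collar underside when it hangs in the fork: on the prongs' top face, shaft in the slot. The rod comes out by lifting it 10 to 55 mm (its foot is too wide for the slot) and moving it along the fork's -x by at least 60 mm, and goes back the same way.
- core1: Chalk core, a plain cylinder 52 mm across and 50 mm long, ends chamfered over 6 mm to 47 mm across, 0.16 kg, standing upright; origin at its centre, z along its axis. None if absent; two or three are present. Packed home in the sleeve the centres lie 35, 85 and 135 mm above the sleeve's underside.
- core2: Chalk core, a plain cylinder 52 mm across and 50 mm long, ends chamfered over 6 mm to 47 mm across, 0.16 kg, standing upright; origin at its centre, z along its axis. None if absent; two or three are present. Packed home in the sleeve the centres lie 35, 85 and 135 mm above the sleeve's underside.
- core3: Chalk core, a plain cylinder 52 mm across and 50 mm long, ends chamfered over 6 mm to 47 mm across, 0.16 kg, standing upright; origin at its centre, z along its axis. None if absent; two or three are present. Packed home in the sleeve the centres lie 35, 85 and 135 mm above the sleeve's underside.
- jar: green glass jar, 60 mm across, 75 mm high; bystander, origin under its centre
- cast: white plaster cast block, 110 x 70 x 50 mm; bystander, origin under its centre
There are look-alikes about, which are no part of the job. What is shaped like the rod but orange or pink is not meant.

How it is judged (in metres and radians):
On the way, in this order (a step that is already met when the one before it is completed fails the run):
1. the femur fragment lies in both grooves of the cradle, let go (x of femur in the frame of cradle_axis between -0.015 and 0.015 m and y of femur in the frame of cradle_axis between -0.005 and 0.005 m and z of femur in the frame of cradle_axis between -0.005 and 0.005 m and angle between the x axis of femur and the x axis of cradle, either way round below 0.12 rad and contact force between the fingers and femur below 0.1 N), for 0.3 s.
2. all cores are in the sleeve, bottomed out without gaps, with the rod pressing on one with over 6 N (horizontal distance between each of core1, core2, core3 and sleeve below 0.006 m and z of each of core1, core2, core3 in the frame of sleeve below 0.1385 m and z of any of core1, core2, core3 in the frame of sleeve below 0.0385 m and (z of core1 in the frame of sleeve between 0.081 and 0.0885 m or z of core2 in the frame of sleeve between 0.081 and 0.0885 m or z of core3 in the frame of sleeve between 0.081 and 0.0885 m) and (contact force between rod and core1 above 6 N or contact force between rod and core2 above 6 N or contact force between rod and core3 above 6 N)), for 0.05 s.
At the end, for the whole second after the job is handed in: Femur in cradle (15 mm along, 5 mm across and in height, 0.12 rad), let go; all cores in the sleeve, the lowest on its floor, each on the one below (3.5 mm); rod hangs upright (0.08 rad) by its collar, within 13 mm of the fork seat, 4 mm in height; all at rest (all of step 1 and horizontal distance between each of core1, core2, core3 and sleeve below 0.006 m and z of each of core1, core2, core3 in the frame of sleeve below 0.1385 m and z of any of core1, core2, core3 in the frame of sleeve below 0.0385 m and (z of core1 in the frame of sleeve between 0.081 and 0.0885 m or z of core2 in the frame of sleeve between 0.081 and 0.0885 m or z of core3 in the frame of sleeve between 0.081 and 0.0885 m) and z of rod in the frame of fork_seat between -0.004 and 0.004 m and horizontal distance between rod and fork_seat below 0.013 m and angle between rod's own z axis and vertical below 0.08 rad and linear speed of each of core1, core2, core3, femur, rod below 0.02 m/s); the robot touches nothing.
It fails at once if a core is pushed against another core by the gripper (over 4 N) ((contact force between the fingers and core1 above 1 N and (contact force between core1 and core2 above 4 N or contact force between core1 and core3 above 4 N)) or (contact force between the fingers and core2 above 1 N and (contact force between core2 and core1 above 4 N or contact force between core2 and core3 above 4 N)) or (contact force between the fingers and core3 above 1 N and (contact force between core3 and core1 above 4 N or contact force between core3 and core2 above 4 N))).
It fails at once if the femur is banged or pressed hard (over 40 N) on the cradle (contact force between femur and cradle above 40 N).
It fails at once if a bystander (jar, cast) is moved more than 30 mm (distance of any of jar, cast from where it was at the start of the episode above 0.03 m).
Of core1, core2, core3 only 2 to 3 are there at a start; the rules pass over those that are not, and their reading is None.
At some moment in a run one of core1, core2, core3 may be knocked a few centimetres aside while the robot is not near it.
It also fails if it takes over 210 s, if anything falls off the work surface, if the arm or the gripper's body presses on something with over 40 N, if the wrist force passes 120 N, or if a joint passes its speed limit or range.

## Robot

A 6-joint arm with a two-finger parallel gripper is mounted at the origin on the work surface. World frame = base frame: x ahead of the robot, y to its left, z up, the work surface at z = 0. Lengths are in mm, angles in rad, forces in N, time in s.
With the tool pointing down it reaches from about 375 to 900 mm from the base axis. Payload 3.1 kg.
Tool frame: the origin (TCP) lies at the very end of the fingers, on their centre line; the grasp point (between the pads) lies arm.grip_depth behind it (arm.grip_depth is the distance from the TCP to the grasp point, in mm); z points along the fingers, y is the line along which they close (so a half turn about z gives the same grasp; the last joint's range is limited). The gripper opens to 85 mm and grips with 20 to 120 N. Pads are 22 mm wide; open, the fingers measure 114 mm over their backs; the gripper's body (76 mm by 85 mm) begins 54 mm behind the grasp point. The pads swing forward as they close: fully open they stand 13 mm farther back than shut.
Start: joints at [-1.452, 0.527, 1.433, -0, 1.181, -0.178], TCP at [183.409, -597.459, 231.31] pointing down, gripper open.
Joint ranges: [-3.08, 3.08], [-0.75, 2.2], [0.22, 2.44], [-1.43, 4.57], [0, 2.65], [-2.85, 2.85]. Speed limits (rad/s): [2.79, 2.79, 3.14, 3.14, 3.14, 3.14].

## Interface

Orientations are given as a rotation vector (axis times angle).
In Python, from station import arm, readout, eyes gives the robot as it stands. Calls block until the motion is done:
- arm.reach(position, orientation): joint-space move of the TCP to a pose.
- arm.line_to(position, rot=None, v=150, force_limit=None): straight line of the TCP; rot=None keeps the orientation; v is the mean speed in mm/s. With force_limit (N) it stops when the force on the tool has changed by that much, and returns True; else False.
- arm.set_joints(angles): joint-space move.
- arm.grip(opening, f_grip=None): finger opening in mm; f_grip is the grip in N (None keeps the last); returns when the fingers have stopped.
- arm.hold(seconds).
- arm.solve_ik(position, orientation): joint angles nearest the present ones, or None.
- readout.read_state(): the state.
- eyes.snapshot(name): name is "scene" or "top" or "wrist"; returns the picture (384x512x3 uint8, red, green, blue); there is no depth.
- eyes.calibration(name): a dict with "fx", "fy", "cx", "cy" (pixels), "T" (4x4, takes a point from camera to world coordinates); the wrist camera has in their place "tool_from_camera" (4x4, takes a point from camera to tool coordinates, whose origin is the TCP and whose axes are the flange's). Camera axes: x right, y up, looking along -z (the intrinsics and any distortion apply to the point x, -y, -z); pixel columns grow to the right and rows downward; lengths in mm; the calibration is good to about 2 mm. A picture is of the moment at which its call begins: read the wrist's pose just before it. calibration takes no time and is no camera call.
A pose or a line that the arm cannot do raises arm.PlanningError and nothing moves.
- arm.hand_in(): hands the job in; it is judged then, once.
The state is a dict: "time_s": time; "joint_positions": joint angles; "qvel": joint speeds; "joint_torque": joint torques, N m; "tcp_pos": TCP position; "tool_rot": TCP orientation; "wrist_force": force on the tool from outside, world axes, zero at the start; "ft_torque": the same for the moment, N m; "opening": finger opening in mm; "grasp_force": force on a finger pad.
Only numpy, scipy, OpenCV 4.12 (cv2) and the standard library are available. Lean on these libraries where they do the work, as an engineer would, in place of code of your own. Each camera call takes 0.05 s, during which the arm holds its last target. There are 200 camera calls.

## Working session

There is one attempt and no reset: what is moved stays moved. The work goes in short steps, each a Python script; the robot and the scene stay as the last script left them, time stands still between calls to the robot, and variables do not carry over. Pictures are saved under pics/ and viewed, at most 14 in all, crops included, and the job is handed in when it is done.

```bash
ls; mkdir -p pics
python3 - <<'E'
from station import arm, readout, eyes
import cv2, numpy as np
np.set_printoptions(suppress=True,precision=4)
s=readout.read_state(); print(s, arm.grip_depth)
for n in ("scene","top","wrist"):
    im=eyes.snapshot(n); cv2.imwrite(f"pics/{n}0.png",im[...,::-1]); print(n,eyes.calibration(n))
E
```

```text
pics
{'time_s': 0.0, 'joint_positions': array([-1.4515,  0.5285,  1.4339,  0.    ,  1.1814, -0.1785]), 'qvel': array([-0.0005,  0.0023,  0.0008, -0.0011,  0.0018, -0.0007]), 'joint_torque': array([ -0.0001, -44.2349, -17.8025,  -0.0004,   0.0085,  -0.    ]), 'tcp_pos': array([ 183.3275, -596.7577,  230.335 ]), 'tool_rot': array([-3.1047, -0.4657, -0.0001]), 'wrist_force': array([-0.6316, -0.026 , -0.0211]), 'ft_torque': array([-0.0441,  0.0169, -0.0119]), 'grasp_force': 0.0, 'opening': 85.60067132735641} 18.700000000000003
scene {'fx': 436.30684952378095, 'fy': 436.30684952378095, 'cx': 252.21937710918374, 'cy': 186.237794663566, 'T': array([[   0.0085,   -0.7718,    0.6358, 1333.5373],
       [   1.    ,    0.0065,   -0.0056,  -28.026 ],
       [   0.0002,    0.6358,    0.7718, 1122.75  ],
       [   0.    ,    0.    ,    0.    ,    1.    ]])}
top {'fx': 465.97890529203244, 'fy': 465.97890529203244, 'cx': 256.530604941476, 'cy': 186.6820240724782, 'T': array([[   0.0019,    0.9909,   -0.1349,  338.4769],
       [  -0.9997,   -0.0014,   -0.0248,  -27.1091],
       [  -0.0247,    0.1349,    0.9906, 1399.5336],
       [   0.    ,    0.    ,    0.    ,    1.    ]])}
wrist {'fx': 291.06282705907455, 'fy': 291.06282705907455, 'cx': 251.0326092002066, 'cy': 190.88563329942863, 'tool_from_camera': array([[   0.0001,    0.9593,    0.2823,   71.1597],
       [   1.    ,    0.    ,   -0.0005,   -0.2718],
       [  -0.0004,    0.2823,   -0.9593, -142.6156],
       [   0.    ,    0.    ,    0.    ,    1.    ]])}
```

View pics/top0.png

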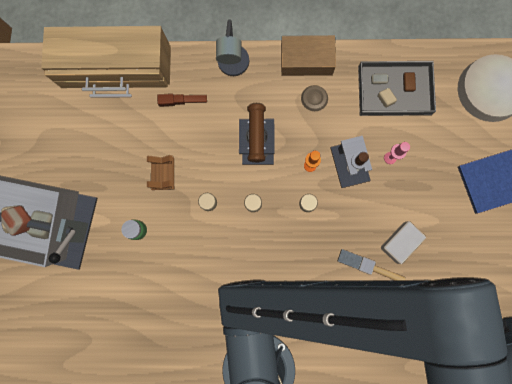

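View pics/scene0.png

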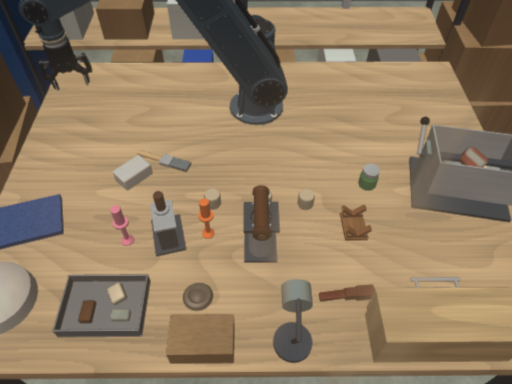

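The top view shows the sleeve with femur at (257,140), the cradle at (161,172) and cores at (207,201), (253,203) and (308,203). The fork with the brown-handled rod is at (351,163)/(361,160), beside orange and pink look-alikes. The jar is at (133,230) and the cast at (404,242).

```bash
cat > h.py <<'E'
from station import arm, readout, eyes
import cv2, numpy as np
from scipy.spatial.transform import Rotation as R
np.set_printoptions(suppress=True,precision=2)
def down(yaw): return (R.from_euler('z',yaw)*R.from_euler('x',np.pi)).as_rotvec()
def campose(n,st=None):
    c=eyes.calibration(n)
    if n!='wrist': return c,c['T']
    T=np.eye(4); T[:3,:3]=R.from_rotvec(st['tool_rot']).as_matrix(); T[:3,3]=st['tcp_pos']
    return c,T@c['tool_from_camera']
def hit(c,T,px,z):
    px=np.atleast_2d(px).astype(float)
    d=np.c_[(px[:,0]-c['cx'])/c['fx'],-(px[:,1]-c['cy'])/c['fy'],-np.ones(len(px))]@T[:3,:3].T
    return T[:3,3]+d*((z-T[2,3])/d[:,2])[:,None]
def proj(c,T,p):
    q=(np.atleast_2d(p)-T[:3,3])@T[:3,:3]
    return np.c_[c['cx']+c['fx']*q[:,0]/-q[:,2], c['cy']-c['fy']*q[:,1]/-q[:,2]]
def snap(name):
    st=readout.read_state(); im=eyes.snapshot('wrist'); cv2.imwrite(f'pics/{name}.png',im[...,::-1])
    np.savez(f'pics/{name}.npz',tcp_pos=st['tcp_pos'],tool_rot=st['tool_rot']); return im,st
def load(name):
    im=cv2.imread(f'pics/{name}.png')[...,::-1]; st=np.load(f'pics/{name}.npz'); return (im,)+campose('wrist',st)
E
python3 - <<'E'
from h import *
c,T=campose('top')
for n,p,z in [('sleeve',(257,133),188),('cradle',(161,173),50),('c1',(207,201),50),('c2',(253,203),50),('c3',(308,203),50),('fork',(351,163),115),('rodtop',(362,160),185),('jar',(133,230),75),('cast',(404,242),50),('orange',(313,157),150)]:
    print(n,hit(c,T,p,z)[0])
for n,p,z in [('sleeve',(262,208),188),('cradle',(355,222),50),('rodtop',(158,197),185)]: print('sc',n,hit(*campose('scene'),p,z)[0])
E
```

```text
sleeve [647.92   2.2  188.  ]
cradle [563.39 288.66  50.  ]
c1 [480.27 151.17  50.  ]
c2 [474.33  16.8   50.  ]
c3 [ 474.24 -142.88   50.  ]
fork [ 579.65 -258.35  115.  ]
rodtop [ 574.47 -274.82  185.  ]
jar [394.65 358.21  75.  ]
cast [ 362.25 -414.85   50.  ]
orange [ 589.96 -149.51  150.  ]
sc sleeve [638.91   4.14 188.  ]
sc cradle [590.68 285.23  50.  ]
sc rodtop [ 596.94 -278.72  185.  ]
```

Run:
```python
from h import *
arm.reach([585,-262,350],down(0)); snap('fork1')
arm.line_to([475,0,270],v=300); snap('cores1')
arm.line_to([640,3,380],v=300); snap('sleeve1')
arm.line_to([575,287,260],v=300); snap('cradle1')
a=[cv2.imread(f'pics/{n}.png') for n in('fork1','cores1','sleeve1','cradle1')]
m=np.vstack([np.hstack(a[:2]),np.hstack(a[2:])]); cv2.imwrite('pics/m1.png',cv2.resize(m,(800,600),interpolation=cv2.INTER_AREA))
print(readout.read_state()['time_s'])
```

```text
5.4333
```

View pics/m1.png

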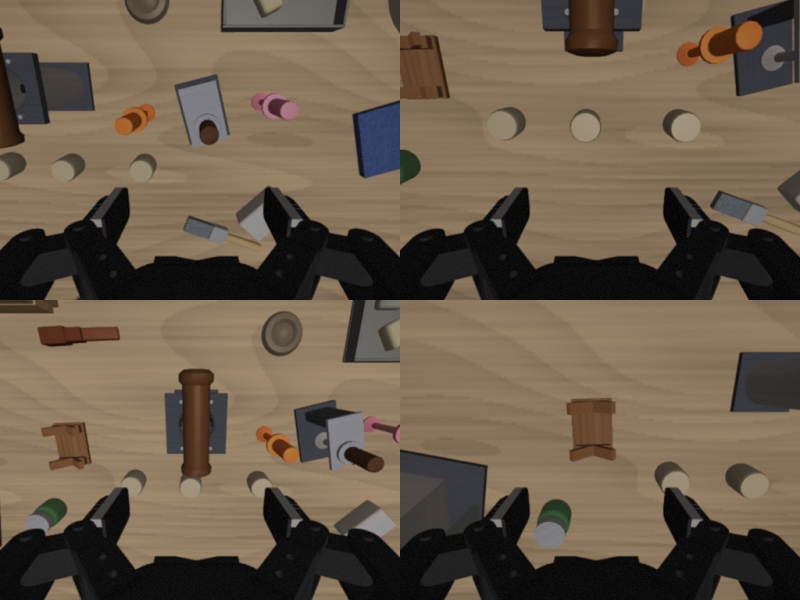

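The mosaic shows the rod's handle at the lower end of the grey fork plate (fork1, ~(208,130)), three cores, the femur along the sleeve's x, and the cradle. Next: zoomed crops of each.

Run:
```python
from h import *
def crop(n,x,y,w=110,h=82):
    im=cv2.imread(f'pics/{n}.png'); return cv2.resize(im[y-h//2:y+h//2,x-w//2:x+w//2],(400,300),interpolation=cv2.INTER_CUBIC)
# mosaic scale 800/1024
f=1024/800
a=[crop('fork1',int(203*f),int(110*f)),crop('cradle1',int(192*f),int(130*f)),crop('sleeve1',int(196*f),int(122*f),200,150),crop('cores1',int(190*f),int(125*f),320,120)]
cv2.imwrite('pics/m2.png',np.vstack([np.hstack(a[:2]),np.hstack(a[2:])]))
```

```text
(no output)
```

View pics/m2.png

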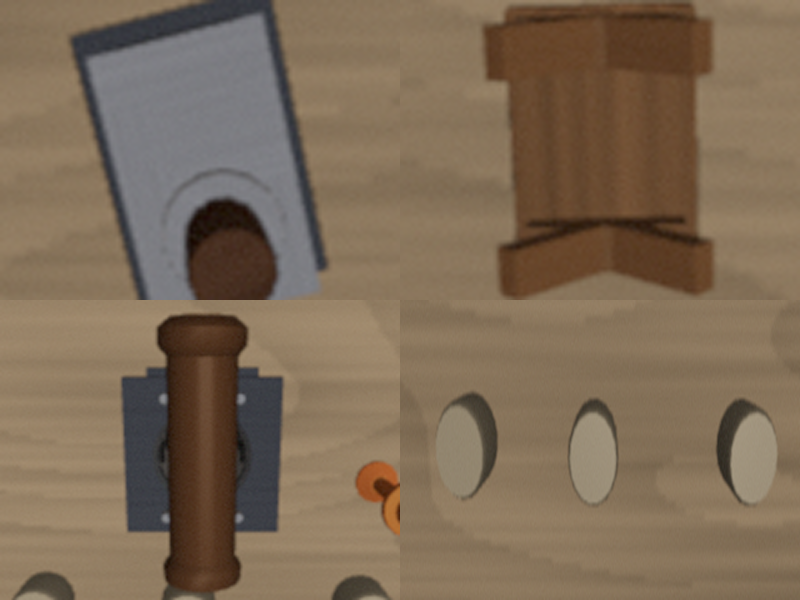

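```bash
cat > meas.py <<'E'
from h import *
def disc(name,px,z,tol=14,r=60,bright=None):
    im,c,T=load(name); x,y=map(int,px)
    lab=cv2.cvtColor(cv2.GaussianBlur(im,(3,3),0),cv2.COLOR_RGB2LAB).astype(int)
    m=(np.abs(lab-lab[y-2:y+3,x-2:x+3].reshape(-1,3).mean(0)).max(-1)<tol).astype(np.uint8)
    m=cv2.morphologyEx(m,cv2.MORPH_OPEN,np.ones((3,3),np.uint8))
    n,l,s,ce=cv2.connectedComponentsWithStats(m); k=l[y,x]
    ct=max(cv2.findContours((l==k).astype(np.uint8),cv2.RETR_EXTERNAL,cv2.CHAIN_APPROX_NONE)[0],key=len)
    P=hit(c,T,ct[:,0],z)[:,:2]
    return P,cv2.minEnclosingCircle(P.astype(np.float32)),cv2.minAreaRect(P.astype(np.float32)),cv2.convexHull(P.astype(np.float32))[:,0]
E
python3 - <<'E'
from meas import *
for n,p in [('c1',(135,161)),('c2',(237,162)),('c3',(365,162))]:
    P,(ce,r),rect,_=disc('cores1',p,50,12); print(n,ce,r,rect)
P,(ce,r),rect,_=disc('fork1',(268,172),185,14); print('handle',ce,r,rect)
P,_,rect,hull=disc('fork1',(250,120),115,20); print('plate',rect, cv2.boxPoints(rect)); print(cv2.approxPolyDP(hull[:,None],6,True)[:,0])
P,_,rect,hull=disc('sleeve1',(225,150),168,14); print('sleeve half',rect); print(cv2.approxPolyDP(hull[:,None],4,True)[:,0])
im,c,T=load('sleeve1')
pins=[(150+a/2,81+b/2) for a,b in [(164,99),(240,99),(165,218),(239,218)]]; q=hit(c,T,pins,178); print('pins',q[:,:2],q.mean(0))
cor=hit(c,T,[(211,119.5),(291.5,119.5),(214,196.5),(289,196.5)],168); print('plate c',cor[:,:2],cor.mean(0))
s=np.array
fe=lambda L,z:hit(c,T,[(150+a/2,81+b/2) for a,b in L],z)[:,:2]
print('shaft edges',fe([(168,60),(236,60),(170,240),(235,240)],188)); print('transitions',fe([(160,40),(245,40),(168,57),(236,57),(167,255),(237,255)],188),'ends',fe([(202,16),(202,290)],200))
im,c,T=load('cradle1')
q=hit(c,T,[(190+(a-400)/3.636,125+b/3.636) for a,b in [(486,25),(488,80),(712,18),(712,70),(499,245),(503,297),(712,240),(712,292)]],53); print('cradle',q[:,:2],q.mean(0))
q=hit(c,T,[(190+(a-400)/3.636,125+b/3.636) for a,b in [(510,90),(695,90),(517,215),(697,215)]],12); print('base',q[:,:2],q.mean(0))
E
```

```text
c1 (461.382568359375, 61.094112396240234) 120.69385528564453 ((448.03314208984375, 64.86577606201172), (239.76071166992188, 63.49258041381836), 74.88982391357422)
c2 (477.67889404296875, 16.313152313232422) 22.342588424682617 ((477.51458740234375, 16.33955192565918), (43.1729736328125, 43.59490966796875), 89.9530258178711)
c3 (476.95941162109375, -146.93267822265625) 22.734935760498047 ((477.4864807128906, -147.03054809570312), (44.115394592285156, 42.904239654541016), 5.3508734703063965)
handle (585.617919921875, -280.717529296875) 13.091340065002441 ((585.0440063476562, -280.7851257324219), (24.379257202148438, 24.906896591186523), 0.21075019240379333)
plate ((531.4051513671875, -234.6163330078125), (716.497314453125, 476.6338806152344), 89.93811798095703) [[ 292.7  -592.61]
 [ 769.34 -593.12]
 [ 770.11  123.37]
 [ 293.48  123.89]]
[[ 350.43  123.83]
 [ 293.19 -141.34]
 [ 357.   -412.92]
 [ 520.97 -544.48]
 [ 628.53 -592.97]
 [ 718.79 -570.26]
 [ 769.39 -539.42]
 [ 770.     20.94]]
sleeve half ((649.268798828125, 37.12165451049805), (98.52464294433594, 24.970956802368164), 0.26175636053085327)
[[698.55  25.92]
 [691.7   49.7 ]
 [600.08  48.28]
 [600.06  25.39]]
pins [[681.49  24.45]
 [681.46 -19.58]
 [609.63  25.23]
 [609.59 -20.25]] [645.54   2.46 178.  ]
plate c [[693.42  49.63]
 [693.35 -45.36]
 [598.08  49.62]
 [598.   -45.88]] [645.71   2.   168.  ]
shaft edges [[703.5   21.19]
 [703.47 -16.36]
 [598.73  21.81]
 [598.7  -17.41]]
transitions [[714.05  25.38]
 [714.02 -21.11]
 [705.09  21.16]
 [705.07 -16.33]
 [589.11  23.79]
 [589.08 -18.78]] ends [[725.87   2.39]
 [571.27   2.52]]
cradle [[616.77 330.1 ]
 [598.9  330.1 ]
 [618.94 256.55]
 [602.12 256.16]
 [542.01 328.37]
 [522.99 327.6 ]
 [543.73 254.82]
 [524.76 254.38]] [571.28 292.26  53.  ]
base [[589.63 327.25]
 [589.56 258.79]
 [541.75 326.04]
 [541.69 257.14]] [565.66 292.31  12.  ]
```

Sleeve is at (645.6, 2.3) with yaw 0, and its pin spacing checks at 72×44. The cradle is at (571.3, 292.3) with yaw 0.026; its block span checks at 94. Handle radius also checks. Now the femur.

Run:
```python
from meas import *
im,c,T=load('fork1')
q=hit(c,T,[(204+a/3.636,99+b/3.636) for a,b in [(85,57),(148,300),(268,12),(320,285)]],115)[:,:2]
print('fork edges',q); 
for i in(0,2): d=q[i]-q[i+1]; print('yaw',np.arctan2(d[1],d[0]))
P,(ce,r),rect,_=disc('cores1',(133,161),50,8); print('c1',ce,r)
print('c1 manual',hit(c:=campose('wrist',np.load('pics/cores1.npz'))[0],campose('wrist',np.load('pics/cores1.npz'))[1],(133.4,160.4),50))
arm.reach([648,2.3,260],down(0))
print(arm.line_to([648,2.3,171],v=80,force_limit=6))
arm.grip(30,30); s=readout.read_state(); print(s['tcp_pos'],s['opening'],s['grasp_force'])
arm.line_to([648,2.3,300],v=120); snap('fem_held'); s=readout.read_state(); print(s['opening'],s['grasp_force'],s['wrist_force'],s['time_s'])
```

```text
fork edges [[ 644.08 -233.38]
 [ 557.49 -254.48]
 [ 658.86 -296.13]
 [ 563.09 -317.57]]
yaw 0.23899278726490114
yaw 0.220195890657818
c1 (458.0041198730469, 106.69690704345703) 72.77992248535156
c1 manual [[481.32 146.87  50.  ]]
False
[648.18   2.27 171.49] 39.24433412302752 30.297001004219055
39.13021821653874 30.50469160079956 [ 0.77 -0.51 -2.2 ] 9.5917
```

View pics/fem_held.png

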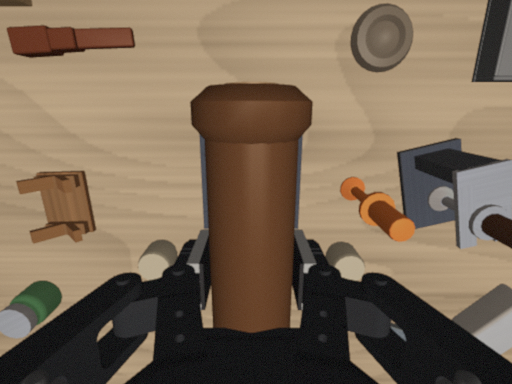

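The femur is held square at 39 mm opening. Fork yaw is about 0.23 and the rod sits on its centreline. Placing the femur.

Run:
```python
from meas import *
x,y=571.3,292.3; o=down(0.026)
arm.line_to([x,y,200],rot=o,v=220); arm.line_to([x,y,60],v=120)
print(arm.line_to([x,y,30],v=25,force_limit=4), readout.read_state()['tcp_pos'],readout.read_state()['wrist_force'])
arm.grip(60); arm.hold(.3); arm.grip(85); arm.line_to([x,y,160],v=150); 
arm.line_to([x-20,y,270],v=200); snap('fem_placed')
arm.line_to([475,10,270],rot=down(0),v=300); im,_=snap('cores2')
a=[cv2.imread(f'pics/{n}.png') for n in('fem_placed','cores2')]
cv2.imwrite('pics/m3.png',cv2.resize(np.hstack(a),(800,300),interpolation=cv2.INTER_AREA)); print(readout.read_state()['time_s'])
```

```text
True [571.15 292.73  34.45] [-0.75  2.35  3.35]
17.35
```

View pics/m3.png

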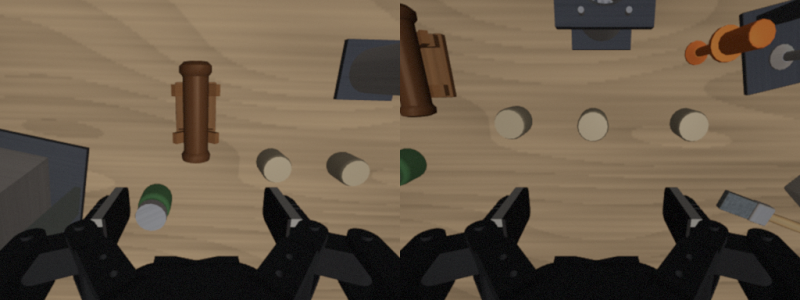

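Femur lies centred in both V blocks. All three cores still stand in place. Next: measure the now open bore and pick core 2.

Run:
```python
from meas import *
im,c,T=load('fem_placed'); e=hit(c,T,[(195*1.28,62*1.28),(195*1.28,162*1.28)],55)[:,:2]; print('fem ends',e,e.mean(0))
P,(ce,r),_,_=disc('cores2',(247,161),50,12); print('c2',ce,r)
arm.line_to([640,3,340],v=250); im,st=snap('sleeve2'); c,T=campose('wrist',st)
p=proj(c,T,[[645.6,2.3,168],[645.6+80,2.3+80,168],[645.6-80,2.3-80,168]]); print(p)
x,y=p[0].astype(int); cr=im[y-60:y+60,x-80:x+80]; cv2.imwrite('pics/sl2c.png',cv2.resize(cr,(640,480),interpolation=cv2.INTER_CUBIC)[...,::-1]); print('crop origin',x-80,y-60)
x,y=ce; arm.reach([x,y,120],down(0)); arm.line_to([x,y,22],v=100,force_limit=8); arm.grip(40,40)
s=readout.read_state(); print(s['tcp_pos'],s['opening'],s['grasp_force'])
arm.line_to([x,y,260],v=150); snap('c2held'); s=readout.read_state(); print(s['opening'],s['wrist_force'],s['time_s'])
```

```text
fem ends [[648.71 295.81]
 [493.12 291.99]] [570.91 293.9 ]
c2 (477.7679748535156, 16.396711349487305) 22.462852478027344
[[252.6  166.08]
 [174.19  88.68]
 [320.55 233.14]]
crop origin 172 106
[478.07  16.42  22.85] 50.29188986190069 40.85839628241956
50.5109238095281 [ 0.29 -0.51 -1.32] 22.6583
```

View pics/sl2c.png

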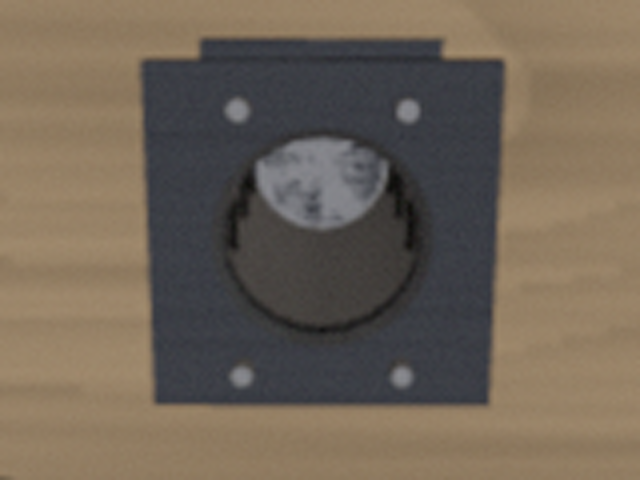

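View pics/c2held.png

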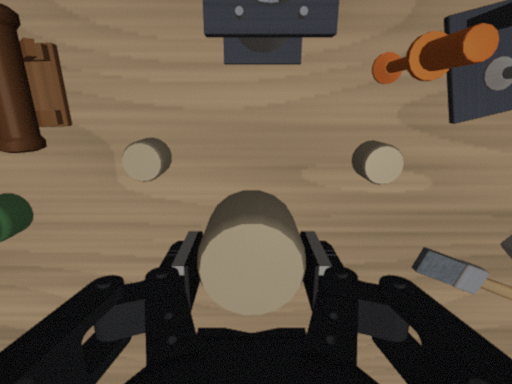

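Run:
```python
from meas import *
im,c,T=load('sleeve2'); f=lambda L,z:hit(c,T,[(172+a/4,106+b/4) for a,b in L],z)[:,:2]
b=f([(226,233),(420,233),(323,135),(331-8,331)],168); print(b,'bore c',(b[0,1]+b[1,1])/2,(b[2,0]+b[3,0])/2)
q=f([(142,60),(505,60),(155,403),(490,403)],168); print(q,q.mean(0))
q=f([(237,110),(408,110),(241,377),(402,377)],178); print(q,q.mean(0))
im,c,T=load('c2held'); tc=np.load('pics/c2held.npz')['tcp_pos']; z=tc[2]+28
P,(ce,r),rect,_=disc('c2held',(252,265),z,10); print('held c',ce,r,rect,'tcp',tc)
print(hit(c,T,[(201,262),(304,262),(252,313)],z))
```

```text
[[647.6   28.66]
 [647.67 -24.38]
 [674.2    2.22]
 [619.74   2.06]] bore c 2.1413865967363535 646.9689706463648
[[693.63  49.73]
 [693.76 -45.43]
 [598.27  49.95]
 [598.41 -45.68]] [646.02   2.14]
[[681.69  24.39]
 [681.75 -19.53]
 [609.45  24.59]
 [609.52 -19.61]] [645.6    2.46]
held c (476.547119140625, 16.52277946472168) 23.53114891052246 ((476.9599914550781, 16.46942901611328), (45.09847640991211, 45.6316032409668), 0.008229031227529049) tcp [477.16  16.49 259.21]
[[481.83  38.59 287.21]
 [481.83  -6.96 287.21]
 [454.97  16.01 287.21]]
```

```bash
cat > act.py <<'E'
from meas import *
SX,SY=646.3,2.3
def insert():
    arm.line_to([SX,SY,260],rot=down(0),v=250); arm.line_to([SX,SY,196],v=120)
    for dx,dy in [(0,0),(1.5,0),(-1.5,0),(0,1.5),(0,-1.5),(2.5,0),(-2.5,0),(0,2.5),(0,-2.5)]:
        arm.line_to([SX+dx,SY+dy,192],v=60)
        h=arm.line_to([SX+dx,SY+dy,172],v=30,force_limit=6); s=readout.read_state(); print('ins',(dx,dy),h,s['tcp_pos'],s['wrist_force'])
        if s['tcp_pos'][2]<183: break
    arm.grip(85); arm.line_to([SX,SY,260],v=150); print('t',readout.read_state()['time_s'])
def pick(p):
    arm.reach([p[0],p[1],120],down(0)); arm.line_to([p[0],p[1],22],v=100,force_limit=8); arm.grip(40,40)
    arm.line_to([p[0],p[1],210],v=200); s=readout.read_state(); print('pick',s['opening'],s['grasp_force']); return s['opening']>45
E
python3 - <<'E'
from act import *
insert()
arm.line_to([640,3,340],v=250); snap('ins2'); arm.line_to([580,-262,330],v=300); snap('fork2')
a=[cv2.imread(f'pics/{n}.png') for n in('ins2','fork2')]
cv2.imwrite('pics/m4.png',cv2.resize(np.hstack(a),(800,300),interpolation=cv2.INTER_AREA))
E
```

```text
ins (0, 0) False [646.44   2.29 172.07] [-0.31  0.21 -1.53]
t 26.4083
```

View pics/m4.png

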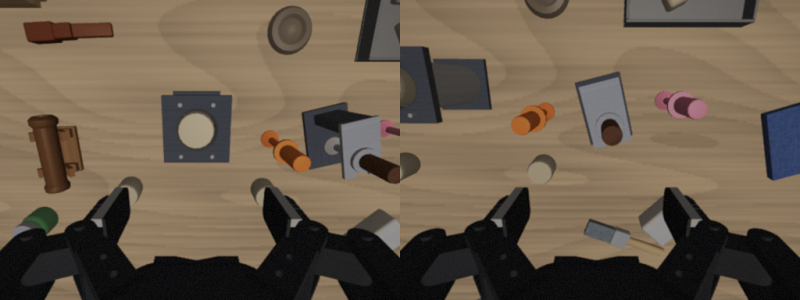

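Core 2 stands centred in the mouth, and the rod still hangs in the fork. Taking the rod.

```bash
cat >> act.py <<'E'
FY=0.23; RX,RY=585.3,-280.6; GZ=25   # rod origin = tcp z - GZ
B=np.array([-np.cos(FY),-np.sin(FY)])
def take_rod():
    arm.grip(55); arm.reach([RX,RY,230],down(FY)); arm.line_to([RX,RY,115+GZ],v=100,force_limit=8)
    arm.grip(15,100); s=readout.read_state(); print('rod',s['tcp_pos'],s['opening'],s['grasp_force'])
    arm.line_to([RX,RY,115+GZ+30],v=60); p=np.array([RX,RY])+B*85
    arm.line_to([*p,115+GZ+30],v=120)
def hang_rod():
    p=np.array([RX,RY])+B*85; arm.line_to([*p,300],rot=down(FY),v=250); arm.line_to([*p,115+GZ+30],v=200)
    arm.line_to([RX,RY,115+GZ+30],v=120); h=arm.line_to([RX,RY,115+GZ-3],v=25,force_limit=5); s=readout.read_state(); print('hang',h,s['tcp_pos'],s['wrist_force'])
    arm.grip(55); arm.hold(.2); arm.line_to([RX,RY,260],v=150); print('t',readout.read_state()['time_s'])
E
python3 - <<'E'
from act import *
P,(ce,r),_,_=disc('fork2',(270,168),185,14); print('handle',ce,r)
c,T=load('fork2')[1:]; print('pink',hit(c,T,(690*1.28-512,108*1.28),165),'orange',hit(c,T,(521*1.28-512,122*1.28),165))
take_rod(); snap('rod1'); s=readout.read_state(); print(s['opening'],s['wrist_force'],s['time_s'])
E
```

```text
handle (585.7866821289062, -280.4883728027344) 13.33573055267334
pink [[ 618.17 -385.79  165.  ]] orange [[ 599.03 -158.16  165.  ]]
rod [ 585.74 -280.8   141.08] 26.029916123080675 97.89379835128784
26.025879893249133 [-0.05 -0.34 -2.98] 31.925
```

View pics/rod1.png

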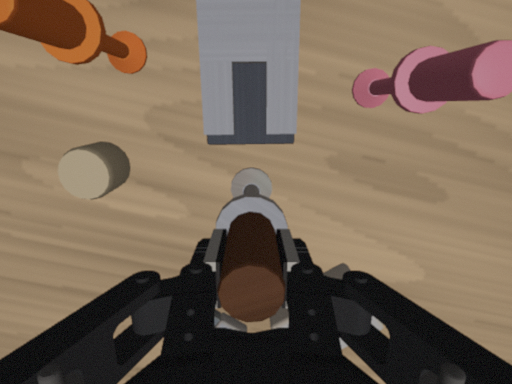

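The rod is held upright by its handle and the empty slot is visible. Pushing core 2 to the bottom.

```bash
cat >> act.py <<'E'
def push(ztop,flim=30):
    arm.line_to([*(np.array([RX,RY])+B*85),370],v=250); arm.line_to([SX,SY,370],rot=down(0),v=250); arm.line_to([SX,SY,330],v=100)
    h=arm.line_to([SX,SY,ztop+117-5],v=50,force_limit=flim); s=readout.read_state()
    print('push',h,'foot z',s['tcp_pos']-[0,0,117],s['wrist_force'],'open',s['opening'])
    arm.hold(.3); print(readout.read_state()['wrist_force']); arm.line_to([SX,SY,370],v=200)
E
python3 - <<'E'
from act import *
c,T=load('rod1')[1:]; q=hit(c,T,[(250,62),(250,137)],115)[:,:2]; d=np.array([np.cos(FY),np.sin(FY)]); print(q, 'seat est',q[0]-15*d,q[1]+30*d)
push(60); hang_rod()
E
```

```text
[[ 597.76 -277.38]
 [ 552.49 -287.93]] seat est [ 583.16 -280.8 ] [ 581.7  -281.09]
push False foot z [647.44   2.54  61.04] [-6.39  1.95 22.97] open 26.034429368774443
[-5.07  1.65 21.94]
hang True [ 585.14 -280.49  141.12] [0.82 0.29 4.98]
t 45.4333
```

Hard stop is at foot z≈60, which is exactly the bottomed height, and the rod is re-hung at the same height. Next, re-measuring the remaining cores.

Run:
```python
from act import *
arm.grip(85); arm.reach([475,-130,270],down(0)); snap('cores3a'); c,T=load('cores3a')[1:]
p=proj(c,T,[477,-147,50])[0]; print(p); r=disc('cores3a',p,50,12); print(r[1],r[2])
P,(ce,rad),_,_=r
if 20<rad<25.5:
    if pick(ce):
        insert()
        arm.line_to([640,3,340],v=250); snap('ins3'); c,T=load('ins3')[1:]
        a=[cv2.imread(f'pics/{n}.png') for n in('cores3a','ins3')]
        cv2.imwrite('pics/m5.png',cv2.resize(np.hstack(a),(800,300),interpolation=cv2.INTER_AREA))
```

```text
[263.18 163.93]
((477.7194519042969, -146.7549591064453), 22.354326248168945) ((477.837158203125, -146.8160858154297), (43.61404037475586, 43.20426940917969), 0.005434246268123388)
pick 50.17695665023882 41.78007838432677
ins (0, 0) False [646.37   2.26 172.01] [ 0.93 -0.   -2.4 ]
t 53.9583
```

View pics/m5.png

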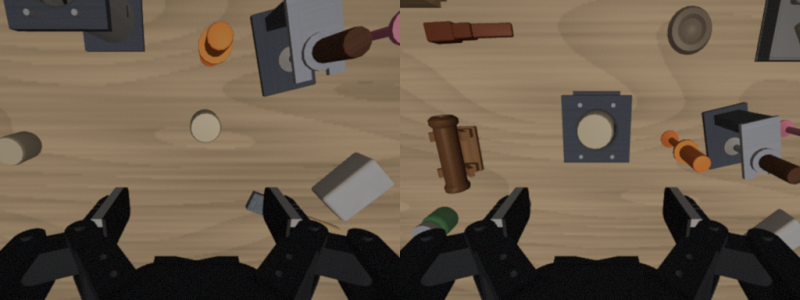

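Core 3 is in the mouth, centred. Core 1 isn't visible in the last view, so I'll re-measure it after tamping.

Run:
```python
from act import *
take_rod(); push(110); hang_rod()
arm.grip(85); arm.reach([460,120,290],down(0)); im,st=snap('cores4'); c,T=load('cores4')[1:]; print(proj(c,T,[481,147,50]))
```

```text
rod [ 585.7  -280.73  141.1 ] 26.26589916613925 97.86312103271484
push False foot z [647.57   2.6  111.01] [-4.35  1.58 18.62] open 26.375805779937807
[-4.76  2.09 19.74]
hang True [ 585.15 -280.44  141.12] [-0.57  0.06  5.66]
t 71.2667
[[229.87 145.98]]
```

View pics/cores4.png

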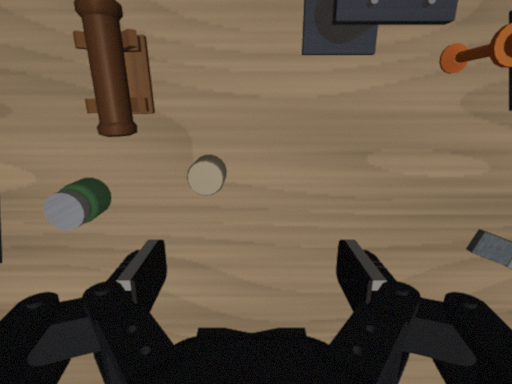

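Core 1 has been knocked aside: its top is now at pixel (206,178). The jar is well clear. Measuring it there.

Run:
```python
from act import *
c,T=load('cores4')[1:]; print(hit(c,T,(206,178),50)); p=(206,178)
for t in (12,9,7):
    r=disc('cores4',p,50,t); print(t,r[1],r[2])
    if 20<r[1][1]<25.5: break
ce=r[1][0] if 20<r[1][1]<25.5 else hit(c,T,p,50)[0,:2]
# closer look
arm.reach([ce[0],ce[1],190],down(0)); im,st=snap('c1close'); c,T=load('c1close')[1:]
p=proj(c,T,[ce[0],ce[1],50])[0]
for t in (12,9,7):
    r=disc('c1close',p,50,t); print(t,r[1])
    if 20<r[1][1]<25.5:
        if pick(r[1][0]): insert(); arm.line_to([640,3,340],v=250); snap('ins1')
        break
print(readout.read_state()['time_s'])
```

```text
[[437.84 180.2   50.  ]]
12 ((436.9940185546875, 182.18870544433594), 23.065414428710938) ((438.2027587890625, 181.63674926757812), (43.6166877746582, 43.10970687866211), 89.95543670654297)
12 ((437.71441650390625, 181.9024658203125), 22.658777236938477)
pick 50.23980816876675 41.76559810526669
ins (0, 0) False [646.43   2.3  172.06] [-0.59 -0.59 -1.82]
t 81.0917
81.6167
```

Run:
```python
from act import *
P=disc('ins1',proj(*load('ins1')[1:],[SX,SY,198])[0],198,12); print('core top',P[1])
take_rod(); push(160); hang_rod()
arm.line_to([580,-262,330],rot=down(0),v=250); snap('forkend'); arm.line_to([640,3,380],v=300); snap('sleeveend'); arm.line_to([551,292,270],v=300); snap('cradleend')
a=[cv2.imread(f'pics/{n}.png') for n in('ins1','forkend','sleeveend','cradleend')]
m=np.vstack([np.hstack(a[:2]),np.hstack(a[2:])]); cv2.imwrite('pics/m6.png',cv2.resize(m,(800,600),interpolation=cv2.INTER_AREA))
c,T=load('forkend')[1:]; P=disc('forkend',proj(c,T,[585.5,-280.6,185])[0],185,14); print('handle',P[1])
```

```text
core top ((649.9288330078125, 4.162254333496094), 21.50997543334961)
rod [ 585.7  -280.68  141.09] 26.121712638729228 97.85527467727661
push False foot z [647.32   2.23 160.97] [-5.24 -0.07 19.31] open 26.23167536169505
[-4.98  0.14 19.52]
hang True [ 585.15 -280.47  141.08] [-0.05  0.58  4.79]
t 97.15
handle ((583.7320556640625, -280.3328552246094), 13.059571266174316)
```

View pics/m6.png

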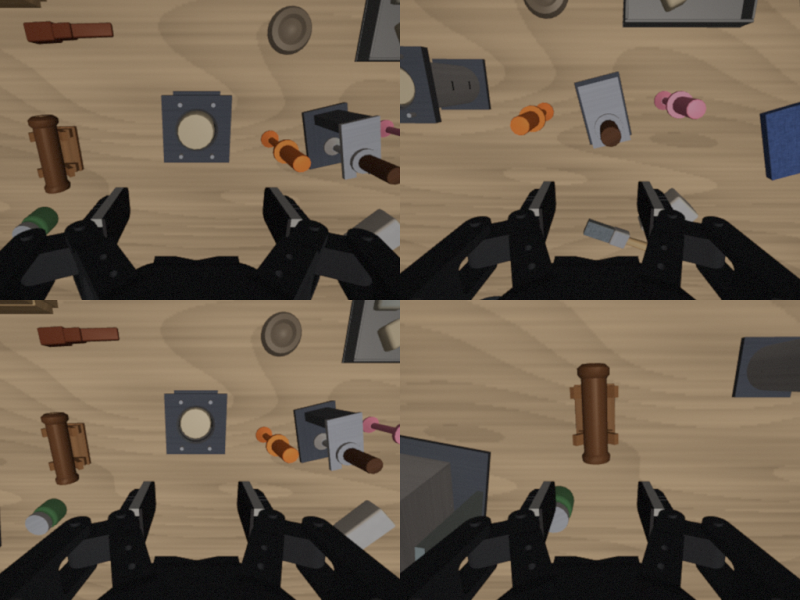

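Stack bottomed with the foot at 160 mm and 19 N. The rod hangs in the fork, the femur is cradled, and the jar and cast are in place.

```bash
python3 -c "
from h import *
arm.hold(.5); print(arm.hand_in())"
```

```text
the job is handed in; nothing more can be done
None
```

I handed the job in at about 99 s (no verdict came back): femur laid in the cradle, all three cores bottomed out in the sleeve under a 19 N press, rod hung back in its fork, jar and cast block not touched.

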